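Clear tile offcuts off the mosaic board into the scraps tray

TASK

Clear the mosaic work board: with closed fingers, sweep the four loose tile offcuts (red, blue, green and violet) along the board and over its open far edge, so that all four end up in the black scraps tray. Push them along the board, do not pick any of them up, and leave the glue pot and brush on the board and the things on the table around it where they are.

Things in the scene. Friction and masses are not known exactly. Their poses are not given: they have to be found in the camera images.
- board: Plywood work board, 260 mm deep (its x) by 460 mm wide (its y), fixed, raised on two bearers: its flat top lies 60 mm above the table. A dark wooden stop strip, 10 mm wide and 12 mm high above that top, runs along the near edge (-x) and along both sides; the far edge (+x) is open. Origin: under the middle of the board, at table height; x points squarely to the open far edge (130 mm away), z up.
- board_edge (a point): Middle of the open far edge of the board, at the height of its top.
- tray: Low black scraps tray, fixed, open on top: 160 mm deep (x) by 480 mm wide (y), 28 mm high, walls and floor 4 mm thick. It stands on the table beyond the board's open edge, square to it, with its near wall 20 mm in under the overhanging edge, so what is pushed off the edge drops into it. Origin: middle of its underside; x points away from the board, z up.
- glue_pot: Small white glue pot with a yellow lid, 40 mm across and 42 mm high, 70 g, loose, standing on the board among the offcuts, in a place that varies, at least 55 mm to one side of every offcut (middle to middle, along the board's y). Origin: centre of its underside.
- flat_brush: Flat paint brush, wooden handle, steel ferrule and bristles, loose, lying on the board near its +y side, bristles towards the far edge: 182 mm long (its x, from -100 to +82 mm), 36 mm wide, 14 mm high. Origin: on the board under it.
- nippers: Tile nippers with red handles, loose, lying on the table to the left (+y) of the board: about 200 mm long (x), 70 mm wide, 15 mm high. Origin: under the middle.
- water_bottle: Clear water bottle with white cap, 66 mm across, 200 mm high, loose, standing on the table at the far left. Origin: centre of its underside.
- tape_roll: Roll of masking tape lying flat on the table at the far right: 100 mm across, 24 mm high, loose. Origin: centre of its underside.
- offcut_red: Loose offcut of glazed tile, red on top with terracotta back, 36 mm (x) by 28 mm (y) by 10 mm thick, about 22 g, lying glaze up on the board, turned any way, its middle at least 80 mm from the near stop strip. Slides freely when pushed from the side. Origin: centre of its underside.
- offcut_blue: Loose offcut of glazed tile, blue on top with terracotta back, 36 mm (x) by 28 mm (y) by 10 mm thick, about 22 g, lying glaze up on the board, turned any way, its middle at least 80 mm from the near stop strip. Slides freely when pushed from the side. Origin: centre of its underside.
- offcut_green: Loose offcut of glazed tile, green on top with terracotta back, 36 mm (x) by 28 mm (y) by 10 mm thick, about 22 g, lying glaze up on the board, turned any way, its middle at least 80 mm from the near stop strip. Slides freely when pushed from the side. Origin: centre of its underside.
- offcut_violet: Loose offcut of glazed tile, violet on top with terracotta back, 36 mm (x) by 28 mm (y) by 10 mm thick, about 22 g, lying glaze up on the board, turned any way, its middle at least 80 mm from the near stop strip. Slides freely when pushed from the side. Origin: centre of its underside.

How it is judged:
By the outcome, as a careful person would: the job done as asked, in the order asked, and still so for the second after the job is handed in, with the robot touching nothing.
It also fails if it takes over 59 s, if anything falls off the work surface, if the arm or the gripper's body presses on something with over 40 N, if the wrist force passes 120 N, or if a joint passes its speed limit or range.

ROBOT

A 6-joint arm with a two-finger parallel gripper is mounted at the origin on the work surface. World frame = base frame: x ahead of the robot, y to its left, z up, the work surface at z = 0. Lengths are in m, angles in rad, forces in N, time in s.
With the tool pointing down it reaches from about 0.35 to 0.775 m from the base axis. Payload 7.3 kg.
Tool frame: the origin (TCP) lies at the very end of the fingers, on their centre line; the grasp point (between the pads) lies 19 mm behind it; z points along the fingers, y is the line along which they close (so a half turn about z gives the same grasp; the last joint's range is limited). The gripper opens to 92 mm and grips with 3 to 60 N. Pads are 19 mm wide; open, the fingers measure 130 mm over their backs; the gripper's body (75 mm by 190 mm) begins 47 mm behind the grasp point.
Start: joints at [1.111, 0.342, 1.524, -0, 1.275, -0.146], TCP at [0.162, 0.499, 0.194] pointing down, gripper open.
Joint ranges: [-2.53, 2.53], [-0.77, 2.02], [0.04, 2.7], [-1, 4.14], [0.28, 2.66], [-3.11, 3.11]. Speed limits (rad/s): [2.57, 2.57, 3.14, 3.14, 3.14, 3.14].

INTERFACE

Orientations are given as a unit quaternion [w, x, y, z].
In Python, from workcell import env gives the robot as it stands.
- The arm moves only by the tool send_rows, never from a script. Its arguments are lists of equal length, an entry for each row: "delta_pos": the shift along the tool's x, y, z in m, a list of three; "angular": the turn, a rotation vector about the tool's x, y, z in degrees, a list of three. A call has 1 to 12 rows; each row is the pose to reach, as a shift and turn from the pose commanded when the call began, along the tool's axes at that moment; what a row does not reach only later rows make up. A row lasts 1/12 s, in which the tool goes at most 41.7 mm and 7.16 degrees, less where a joint would pass 70% of its speed; a pose out of reach is approached as far as the arm can. A call with a gripper value outside its range is refused whole. "hand" is the closure, from -1 (fully open) to 1 (shut), so that 0 is half open, set as the call begins (left out, the last holds). The fingers move at their own pace and stop on an object; "newtons" is the grip in N (left out, the last holds). Time passes only in rows, so rows that repeat a pose let the fingers close. It gives the time, the measured TCP pose, the force, the opening and the grip force at its end, in the units of the state.
- env.get_state(): the state, without advancing time (a new reading comes with each control period).
- env.snapshot(name): name is "side" or "top"; returns (picture, depth): 400x640x3 uint8, red, green, blue; 400x640 float32, m along the optical axis (not along the pixel's ray), 0 where there is no reading.
- env.get_calibration(name): a dict with "fx", "fy", "cx", "cy" (pixels), "R" (3x3) and "t" (3): a world point X has camera coordinates R X + t. Camera axes: x right, y down, z forward; pixel columns grow to the right and rows downward; lengths in m; the calibration is good to about 2 mm. A picture is of the moment at which its call begins. get_calibration takes no time and is no camera call.
- env.finish_job(): hands the job in; it is judged then, once.
The state is a dict: "t": time; "joint_positions": joint angles; "qd": joint speeds; "joint_efforts": joint torques, N m; "position": TCP position; "ee_rot": TCP orientation; "wrist_force": force on the tool from outside, world axes, zero at the start; "torque": the same for the moment, N m; "width": finger opening in m; "gripper_force": force on a finger pad.
Only numpy, scipy, OpenCV 4.12 (cv2) and the standard library are available. Lean on these libraries where they do the work, as an engineer would, in place of code of your own. Each camera call takes 0.05 s, during which the arm holds its last target. There are 200 camera calls.

## Working session

There is one attempt and no reset: what is moved stays moved. The work goes in short steps, Python scripts to look and compute and a tool call to move; the robot and the scene stay as the last step left them, time stands still between calls to the robot, and variables do not carry over. Pictures are saved under pics/ and viewed, at most 10 in all, crops included, and the job is handed in when it is done.

Besides the shell and the picture viewer there is one more tool, called after ">>>" in YAML: its name, and indented under it one key for each argument. send_rows: Moves the arm, as the interface text tells. Its arguments: {"type":"object","properties":{"delta_pos":{"type":"array","items":{"type":"array","items":{"type":"number"}}},"angular":{"type":"array","items":{"type":"array","items":{"type":"number"}}},"hand":{"type":"number"},"newtons":{"type":"number"}},"required":["delta_pos","angular"]}

```bash
mkdir -p pics; cat > h.py <<'E'
import numpy as np, cv2
from workcell import env
def snap(name, fn=None):
    im,d=env.snapshot(name); 
    if fn: cv2.imwrite('pics/'+fn, im[:,:,::-1])
    return im,d
def world(name,d):
    c=env.get_calibration(name); R=np.array(c['R']); t=np.array(c['t'])
    v,u=np.mgrid[:d.shape[0],:d.shape[1]]
    P=np.stack([(u-c['cx'])/c['fx']*d,(v-c['cy'])/c['fy']*d,d],-1)
    return (P-t)@R
E
python3 - <<'E'
from h import *
im,d=snap('top','top1.png'); W=world('top',d)
np.savez('top1.npz',im=im,W=W,d=d)
s=env.get_state(); print({k:np.round(v,3) for k,v in s.items()})
hsv=cv2.cvtColor(im,cv2.COLOR_RGB2HSV)
for n,(a,b) in dict(red=(0,6),red2=(174,180),green=(45,85),blue=(95,122),violet=(123,160),yellow=(20,35)).items():
    m=((hsv[...,0]>=a)&(hsv[...,0]<=b)&(hsv[...,1]>90)&(hsv[...,2]>50)).astype(np.uint8)
    k,l,st,c=cv2.connectedComponentsWithStats(m)
    for i in range(1,k):
        if st[i,4]>60:
            p=W[(l==i)&(d>0)]; print(n,c[i].round(),st[i,4],np.median(p,0).round(3),p[:,:2].min(0).round(3),p[:,:2].max(0).round(3))
E
```

```text
{'t': np.float64(0.05), 'joint_positions': array([ 1.111,  0.343,  1.525, -0.   ,  1.275, -0.146]), 'qd': array([-0.   ,  0.   , -0.001, -0.   , -0.   ,  0.   ]), 'joint_efforts': array([ 3.0000e-03, -4.3243e+01, -2.4499e+01,  7.2000e-02,  5.2000e-02,
       -0.0000e+00]), 'position': array([0.162, 0.499, 0.194]), 'ee_rot': array([-0.   ,  0.156,  0.988, -0.001]), 'wrist_force': array([ 0.277, -0.395, -0.386]), 'torque': array([-0.02 ,  0.016,  0.028]), 'gripper_force': np.float64(0.0), 'width': np.float64(0.092)}
red [189.  83.] 83 [0.842 0.356 0.099] [0.829 0.338] [0.848 0.372]
red [278. 228.] 133 [0.44  0.125 0.071] [0.42  0.107] [0.459 0.143]
red [179. 255.] 515 [0.373 0.418 0.014] [0.296 0.351] [0.441 0.472]
red [533. 243.] 147 [ 0.379 -0.591  0.02 ] [ 0.359 -0.614] [ 0.401 -0.572]
red [508. 273.] 147 [ 0.296 -0.516  0.021] [ 0.273 -0.539] [ 0.316 -0.497]
green [317.  73.] 828 [0.879 0.008 0.047] [ 0.837 -0.04 ] [0.925 0.057]
green [353. 193.] 132 [ 0.53  -0.082  0.07 ] [ 0.509 -0.1  ] [ 0.55  -0.063]
green [501. 262.] 143 [ 0.327 -0.499  0.021] [ 0.305 -0.52 ] [ 0.347 -0.478]
g
[... 735 characters left out ...]
 0.301 -0.544]
blue [626. 378.] 144 [-0.258 -1.326 -0.749] [-0.302 -1.4  ] [-0.155 -1.142]
violet [327. 215.] 126 [ 0.471 -0.01   0.071] [ 0.458 -0.026] [0.483 0.007]
violet [519. 221.] 136 [ 0.442 -0.555  0.02 ] [ 0.422 -0.58 ] [ 0.461 -0.534]
violet [540. 253.] 139 [ 0.349 -0.609  0.02 ] [ 0.327 -0.631] [ 0.369 -0.589]
violet [512. 256.] 143 [ 0.344 -0.53   0.02 ] [ 0.324 -0.553] [ 0.366 -0.508]
yellow [577.  59.] 143 [ 0.917 -0.765  0.001] [ 0.85  -0.784] [ 0.935 -0.686]
yellow [ 61. 123.] 1098 [0.777 0.766 0.003] [0.475 0.746] [0.935 0.788]
yellow [587. 199.] 2184 [ 0.514 -0.764  0.001] [ 0.109 -0.785] [ 0.782 -0.743]
yellow [298. 197.] 195 [0.521 0.067 0.103] [0.502 0.047] [0.54  0.089]
```

View pics/top1.png

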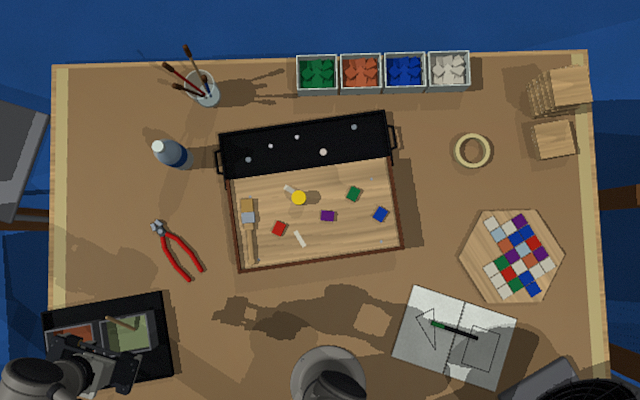

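The top view shows the board turned slightly. Its far edge runs from (228,179) to (396,150). Red is at (278,228), violet at (327,215), green at (353,193) and blue at (380,214). The pot is at (298,197) and the brush along (248,230). There are also white marks at (290,189) and (300,239) to check. Next I fit the board pose.

```bash
cat >> h.py <<'E'
def board():
    b=np.load('board.npy'); return b[:2],b[2]
def tob(p,b=None):
    o,a=board(); q=np.asarray(p)[...,:2]-o
    return np.stack([q[...,0]*np.cos(a)+q[...,1]*np.sin(a),-q[...,0]*np.sin(a)+q[...,1]*np.cos(a)],-1)
def tow(q):
    o,a=board(); q=np.asarray(q)
    return np.stack([q[...,0]*np.cos(a)-q[...,1]*np.sin(a),q[...,0]*np.sin(a)+q[...,1]*np.cos(a)],-1)+o
def tiles(im,W,d):
    hsv=cv2.cvtColor(im,cv2.COLOR_RGB2HSV); out={}
    for n,(a,b) in dict(red=(-6,6),green=(45,85),blue=(95,122),violet=(123,160),pot=(20,35)).items():
        h=hsv[...,0].astype(int); h=np.where((a<0)&(h>90),h-180,h); q=tob(W)
        m=(h>=a)&(h<=b)&(hsv[...,1]>90)&(hsv[...,2]>50)&(d>0)&(q[...,0]>-.13)&(q[...,0]<.28)&(np.abs(q[...,1])<.24)&(W[...,2]>0)
        k,l,st,_=cv2.connectedComponentsWithStats(m.astype(np.uint8))
        if k<2: out[n]=None; continue
        i=1+st[1:,4].argmax(); mm=l==i
        r=cv2.minAreaRect((q[mm]*1000).astype(np.float32)); out[n]=(np.round(q[mm].mean(0)*1000,1),np.round(W[mm][:,2].mean()*1000),int(mm.sum()),np.round(r[1]),round(r[2]))
    return out
E
python3 - <<'E'
from h import *
z=np.load('top1.npz'); im,W,d=z['im'],z['W'],z['d']
m=(W[...,2]>.053)&(W[...,2]<.08)&(W[...,0]>.3)&(W[...,0]<.75)&(np.abs(W[...,1]-.03)<.32)&(d>0)
k,l,st,c=cv2.connectedComponentsWithStats(m.astype(np.uint8)); i=1+st[1:,4].argmax()
P=W[l==i]; print(st[i])
r=cv2.minAreaRect((P[:,:2]*1000).astype(np.float32)); print(r, np.median(P[:,2]))
bp=cv2.boxPoints(r); print(bp)
(cx,cy),(w,h),a=r
if w>h: a-=90
a=np.deg2rad(a); a=(a+np.pi/2)%np.pi-np.pi/2
np.save('board.npy',[cx/1000,cy/1000,a]); print('yaw',np.rad2deg(a))
for n,v in tiles(im,W,d).items(): print(n,v)
# white marks & brush
for (u,v) in [(287,187),(291,191),(299,238),(303,243),(248,204),(249,215),(250,240),(253,260),(248,160),(323,152),(310,155)]:
    print((u,v),im[v,u],(tob(W[v,u])*1000).round(),(W[v,u,2]*1000).round(1))
# orthophoto 2px/mm->  view
c=env.get_calibration('top'); R,t=np.array(c['R']),np.array(c['t'])
xs=np.arange(.30,-.16,-.0007); ys=np.arange(.28,-.28,-.0007)
X,Y=np.meshgrid(xs,ys,indexing='ij'); w=tow(np.stack([X,Y],-1)); p=np.concatenate([w,np.full(X.shape+(1,),.065)],-1)@R.T+t
o=cv2.remap(im,(c['fx']*p[...,0]/p[...,2]+c['cx']).astype(np.float32),(c['fy']*p[...,1]/p[...,2]+c['cy']).astype(np.float32),cv2.INTER_CUBIC)
print(o.shape); cv2.imwrite('pics/ortho.png',o[:540,:,::-1][:598])
E
```

```text
[  225   156   180   118 15537]
((476.7127380371094, 26.313217163085938), (260.6414794921875, 460.5376281738281), 6.861994743347168) 0.06190669757889875
[[ 319.8134   239.36208]
 [ 374.83762 -217.87663]
 [ 633.61206 -186.73564]
 [ 578.5879   270.50305]]
yaw 6.861994743347169
red (array([-25.1, 101.9]), np.float64(71.0), 132, array([27., 35.]), 56)
green (array([  39.4, -113.9]), np.float64(70.0), 130, array([27., 36.]), 55)
blue (array([ -27. , -179.1]), np.float64(71.0), 134, array([29., 36.]), 50)
violet (array([-10.5, -35. ]), np.float64(71.0), 126, array([33., 25.]), 82)
pot (array([48.6, 34.4]), np.float64(100.0), 195, array([42., 38.]), 84)
(287, 187) [170 168 151] [84. 63.] 60.8
(291, 191) [168 165 152] [72. 54.] 61.3
(299, 238) [196 191 172] [-60.  51.] 57.8
(303, 243) [197 193 175] [-75.  41.] 63.5
(248, 204) [157 125  69] [ 53. 176.] 66.8
(249, 215) [142 150 157] [ 22. 176.] 75.7
(250, 240) [159 132  90] [-46. 182.] 77.2
(253, 260) [170 140  96] [-101.  182.] 72.4
(248, 160) [121 131 140] [186. 168.] 4.9
(323, 152) [189 178 168] [177. -52.] 2.9
(310, 155) [12 14 16] [174. -13.] 2.6
(658, 801, 3)
```

View pics/ortho.png

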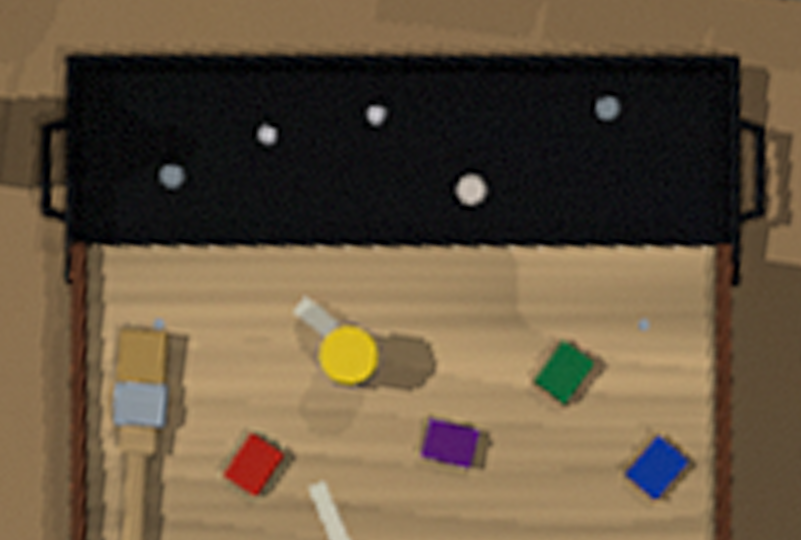

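The white marks are flat paint. In the board frame (mm) red is at (-25,102), violet (-10,-35), green (39,-114), blue (-27,-179) and the pot (49,34). The board is yawed 6.9°. Every straight lane to the far edge is free, so I close the fingers, align the tool with the board and go behind red.

>>> send_rows:
  delta_pos:
    - [-0.015,-0.013,0]
    - [-0.045,-0.039,0]
    - [-0.075,-0.065,0]
    - [-0.105,-0.091,0]
    - [-0.135,-0.117,0]
    - [-0.165,-0.143,0]
    - [-0.195,-0.17,0]
    - [-0.225,-0.196,0]
    - [-0.255,-0.222,0]
    - [-0.285,-0.248,0]
    - [-0.315,-0.274,0]
    - [-0.334,-0.291,0]
  angular:
    - [0,0,-1]
    - [0,0,-3]
    - [0,0,-5]
    - [0,0,-8]
    - [0,0,-10]
    - [0,0,-13]
    - [0,0,-15]
    - [0,0,-18]
    - [0,0,-20]
    - [0,0,-22]
    - [0,0,-24]
    - [0,0,-24.8]
  hand: 1
  newtons: 10

```text
t: 1.05
position: [0.391, 0.1166, 0.1942]
ee_rot: [0.0, -0.06, 0.998, -0.0]
wrist_force: [0.2, -0.5, 0.4]
width: 0.0168
gripper_force: 0.0
```

>>> send_rows:
  delta_pos:
    - [0,0,0.01]
    - [0,0,0.03]
    - [0,0,0.05]
    - [0,0,0.06]
    - [0,0,0.06]
    - [0,0,0.06]
  angular:
    - [0,0,0]
    - [0,0,0]
    - [0,0,0]
    - [0,0,0]
    - [0,0,0]
    - [0,0,0]

```text
t: 1.55
position: [0.3895, 0.1194, 0.1341]
ee_rot: [-0.001, -0.059, 0.998, -0.0]
wrist_force: [-0.3, 0.6, -0.0]
width: 0.0004
gripper_force: 0.0
```

```bash
cat >> h.py <<'E'
def where():
    s=env.get_state(); q=s['ee_rot']; from scipy.spatial.transform import Rotation as Ro
    R=Ro.from_quat([q[1],q[2],q[3],q[0]]).as_matrix()
    print('t',round(float(s['t']),2),'board xy',(tob(s['position'])*1000).round(1),'z',round(s['position'][2]*1000,1),'yaw err',np.rad2deg(np.arctan2(R[1,1],R[0,1])-board()[1]).round(2)-90,'tilt',R[:,2].round(3),'F',np.round(s['wrist_force'],1),'w',s['width'].round(4))
E
python3 -c "
from h import *
where()
im,d=snap('side','s1.png')"
```

```text
Traceback (most recent call last):
  File "h.py", line 33, in where
    print('t',round(float(s['t']),2),'board xy',(tob(s['position'])*1000).round(1),'z',round(s['position'][2]*1000,1),'yaw err',np.rad2deg(np.arctan2(R[1,1],R[0,1])-board()[1]).round(2)-90,'tilt',R[:,2].round(3),'F',np.round(s['wrist_force'],1),'w',s['width'].round(4))
                                                                                                                                                                                                                                                         ^^^^^^^^^^^^^^^^
AttributeError: 'float' object has no attribute 'round'
```

```bash
sed -i "s/s\['width'\].round(4)/round(s['width'],4)/" h.py
python3 -c "
from h import *
where()
im,d=snap('side','s1.png')"
```

```text
t 1.55 board xy [-75.5 102.9] z 134.1 yaw err -0.04000000000000625 tilt [-0.002 -0.    -1.   ] F [-0.3  0.6 -0. ] w 0.0004
```

View pics/s1.png

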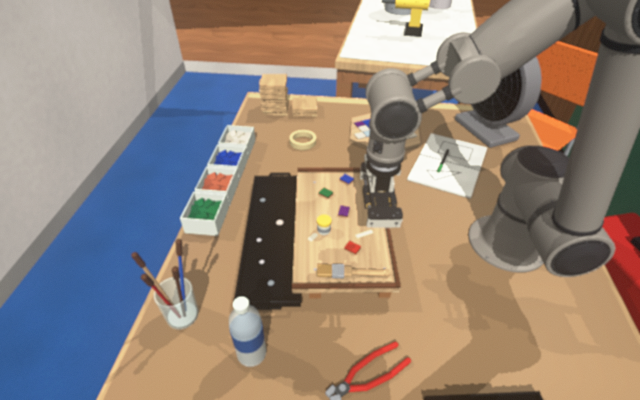

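The side view shows the gripper at about (382,215), behind red (352,247), with every lane clear. Lower to about 4 mm above the board.

>>> send_rows:
  delta_pos:
    - [0,0,0.015]
    - [0,0,0.035]
    - [0,0,0.055]
    - [0,0,0.065]
    - [0,0,0.07]
    - [0,0,0.07]
    - [0,0,0.07]
  angular:
    - [0,0,0]
    - [0,0,0]
    - [0,0,0]
    - [0,0,0]
    - [0,0,0]
    - [0,0,0]
    - [0,0,0]

```text
t: 2.18
position: [0.3906, 0.1197, 0.0652]
ee_rot: [0.001, -0.06, 0.998, 0.0]
wrist_force: [0.6, 0.5, -0.3]
width: 0.0002
gripper_force: 0.0
```

>>> send_rows:
  delta_pos:
    - [-0.005,0,0]
    - [-0.012,0,0]
    - [-0.02,0,0]
    - [-0.03,0,0]
    - [-0.04,0,0]
    - [-0.05,0,0]
    - [-0.06,0,0]
    - [-0.07,0,0]
    - [-0.08,0,0]
    - [-0.09,0,0]
    - [-0.1,0,0]
    - [-0.11,0,0]
  angular:
    - [0,0,0]
    - [0,0,0]
    - [0,0,0]
    - [0,0,0]
    - [0,0,0]
    - [0,0,0]
    - [0,0,0]
    - [0,0,0]
    - [0,0,0]
    - [0,0,0]
    - [0,0,0]
    - [0,0,0]

```text
t: 3.18
position: [0.5007, 0.1327, 0.0647]
ee_rot: [0.001, -0.059, 0.998, 0.0]
wrist_force: [-0.0, 0.2, 0.1]
width: 0.0006
gripper_force: 0.0
```

```bash
python3 -c "
from h import *
where()
im,d=snap('side','s2.png'); W=world('side',d)
for n,v in tiles(im,W,d).items(): print(n,v)
cv2.imwrite('pics/s2c.png',cv2.resize(im[150:320,220:440,::-1],None,fx=3,fy=3,interpolation=cv2.INTER_CUBIC))"
```

```text
t 3.18 board xy [ 36.5 102.8] z 64.7 yaw err -0.04000000000000625 tilt [ 0.001  0.    -1.   ] F [-0.   0.2  0.1] w 0.0006
red (array([-24.5, 104.1]), np.float64(70.0), 101, array([28., 35.]), 53)
green None
blue (array([ -39. , -172.6]), np.float64(70.0), 9, array([14.,  6.]), 85)
violet (array([-15.9, -33.3]), np.float64(70.0), 26, array([31.,  9.]), 87)
pot (array([-75.4, 189.3]), np.float64(72.0), 20, array([ 5., 34.]), 84)
```

View pics/s2c.png

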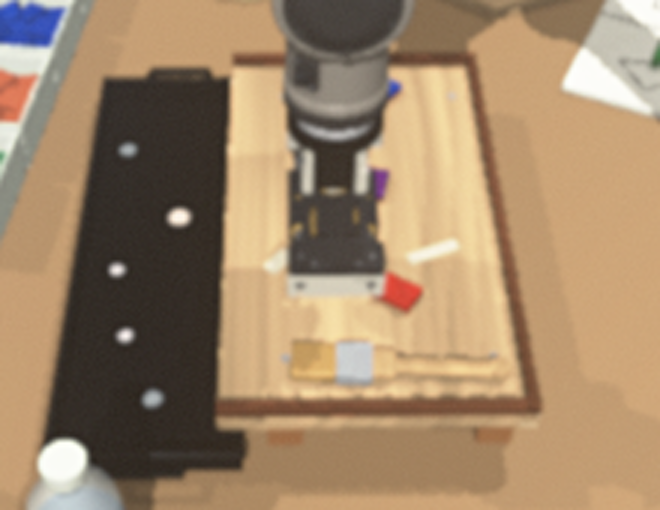

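The crop shows the gripper at mid-board, with red still at crop (400,292), so red was not moved. I check where the fingertips really are.

```bash
python3 -c "
from h import *
where()
for n in ('side','top'):
    im,d=snap(n); W=world(n,d); q=tob(W)*1000; z=W[...,2]*1000
    if n=='top':
        for k,v in tiles(im,W,d).items(): print(k,v)
    m=(d>0)&(abs(q[...,0]-36)<80)&(abs(q[...,1]-103)<110)&(z>78)&(z<240)
    for a in range(78,240,9):
        mm=m&(z>=a)&(z<a+9)
        if mm.sum()>3: print(n,a,mm.sum(),q[mm].min(0).round(),q[mm].max(0).round())
"
```

```text
t 3.23 board xy [ 38.6 102.6] z 64.9 yaw err -0.060000000000002274 tilt [ 0.003  0.    -1.   ] F [2.5 0.5 0.5] w 0.0009
side 159 49 [ 3. 20.] [ 74. 191.]
side 168 127 [ 3. 20.] [ 76. 191.]
side 177 146 [ 3. 22.] [ 76. 192.]
side 186 238 [ 2. 71.] [ 74. 196.]
side 195 170 [ 2. 63.] [ 74. 199.]
side 204 502 [ 3. 72.] [ 74. 198.]
side 213 68 [13. 79.] [ 62. 121.]
side 222 69 [13. 96.] [ 62. 121.]
side 231 56 [15. 99.] [ 60. 120.]
red (array([-25.2, 105.3]), np.float64(108.0), 66, array([58., 35.]), 68)
green (array([  39.3, -114.1]), np.float64(70.0), 129, array([28., 35.]), 55)
blue (array([ -27.2, -178.8]), np.float64(70.0), 133, array([29., 35.]), 51)
violet (array([-10.3, -35.3]), np.float64(71.0), 126, array([33., 25.]), 82)
pot (array([  0.5, -52.4]), np.float64(61.0), 11, array([22.,  7.]), 42)
top 78 11 [-24. 170.] [ 11. 197.]
top 177 38 [ 0. 23.] [ 67. 171.]
top 186 12 [ 1. 92.] [  4. 135.]
top 195 37 [ 0. 10.] [ 70. 181.]
top 204 418 [ 0. 10.] [ 73. 189.]
```

>>> send_rows:
  delta_pos:
    - [0,0,0.001]
    - [0,0,0.002]
    - [0,0,0.003]
    - [0,0,0.004]
    - [0,0,0.004]
  angular:
    - [0,0,0]
    - [0,0,0]
    - [0,0,0]
    - [0,0,0]
    - [0,0,0]

```text
t: 3.75
position: [0.4988, 0.1326, 0.0603]
ee_rot: [-0.0, -0.06, 0.998, 0.0]
wrist_force: [0.2, -0.2, 0.1]
width: 0.0002
gripper_force: 0.0
```

```bash
python3 -c "
from h import *
where()
im,d=snap('side'); c=cv2.resize(im[180:270,290:410,::-1],None,fx=6,fy=6,interpolation=cv2.INTER_CUBIC); cv2.imwrite('pics/s3.png',c)
W=world('side',d); q=tob(W)*1000
for n,v in tiles(im,W,d).items(): print(n,v)
"
```

```text
t 3.75 board xy [ 34.6 102.8] z 60.3 yaw err -0.04000000000000625 tilt [-0.  0. -1.] F [ 0.2 -0.2  0.1] w 0.0002
red (array([-25.1, 105.5]), np.float64(72.0), 97, array([113.,  29.]), 82)
green None
blue (array([ -41. , -174.3]), np.float64(70.0), 5, array([6., 3.]), 86)
violet (array([-16.9, -34.2]), np.float64(71.0), 20, array([33.,  9.]), 86)
pot (array([-67.7, 188.7]), np.float64(71.0), 12, array([18.,  7.]), 5)
```

View pics/s3.png

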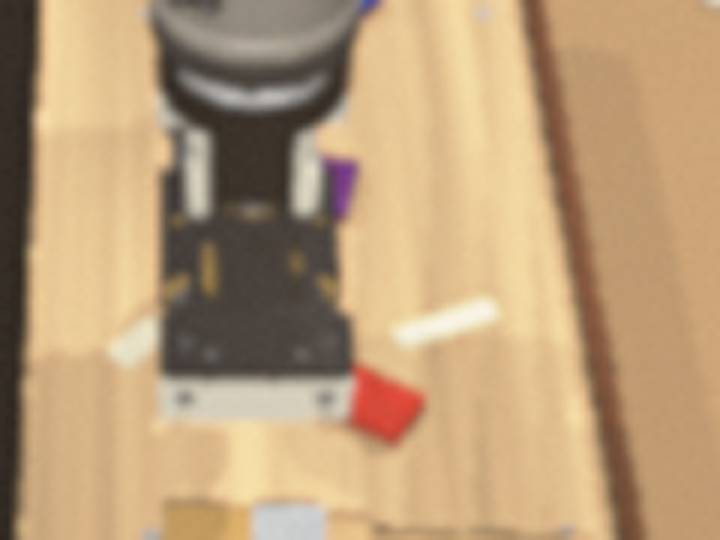

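The fingers pass over the tile without touching, even at a reported z of 60 mm, so the real tip sits higher than reported. I lift, turn the gripper by 90° and look at the fingertips with the side camera.

>>> send_rows:
  delta_pos:
    - [0,0,-0.01]
    - [0,0,-0.03]
    - [0,0,-0.04]
    - [0,0,-0.04]
    - [0,0,-0.04]
    - [0,0,-0.04]
    - [0,0,-0.04]
    - [0,0,-0.04]
    - [0,0,-0.04]
    - [0,0,-0.04]
    - [0,0,-0.04]
    - [0,0,-0.04]
  angular:
    - [0,0,6]
    - [0,0,12]
    - [0,0,18]
    - [0,0,25]
    - [0,0,32]
    - [0,0,39]
    - [0,0,46]
    - [0,0,53]
    - [0,0,60]
    - [0,0,66]
    - [0,0,70]
    - [0,0,70]

```text
t: 4.8
position: [0.4991, 0.1326, 0.1005]
ee_rot: [0.0, 0.525, 0.851, 0.0]
wrist_force: [0.2, -0.1, 0.2]
width: 0.0006
gripper_force: 0.0
```

```bash
python3 -c "
from h import *
where()
im,d=snap('side'); c=cv2.resize(im[150:270,270:430,::-1],None,fx=5,fy=5,interpolation=cv2.INTER_CUBIC); cv2.imwrite('pics/s4.png',c)
W=world('side',d); q=tob(W)*1000; z=W[...,2]*1000
np.savez('s4.npz',W=W,im=im,d=d)
m=(d>0)&(abs(q[...,0]-36)<110)&(abs(q[...,1]-103)<110)&(z>80)&(z<260)
for a in range(80,260,8):
    mm=m&(z>=a)&(z<a+8)
    if mm.sum()>2: print(a,mm.sum(),q[mm].min(0).round(),q[mm].max(0).round(),np.median(q[mm],0).round())
"
```

```text
t 4.8 board xy [ 34.9 102.8] z 100.5 yaw err -70.18 tilt [ 0.  0. -1.] F [ 0.2 -0.1  0.2] w 0.0006
80 18 [47. 40.] [68. 54.] [57. 49.]
88 11 [52. 39.] [68. 52.] [60. 49.]
96 26 [55. 23.] [68. 53.] [60. 44.]
104 4 [57. 42.] [68. 49.] [63. 42.]
128 5 [ 29. 108.] [ 36. 114.] [ 34. 112.]
136 18 [ 21. 107.] [ 44. 117.] [ 31. 111.]
144 31 [ 17. 101.] [ 54. 119.] [ 37. 111.]
152 38 [ 17. 103.] [ 54. 119.] [ 33. 110.]
160 34 [17. 99.] [ 56. 119.] [ 38. 111.]
168 32 [ 15. 106.] [ 50. 119.] [ 31. 112.]
176 5 [ 20. 108.] [ 35. 114.] [ 23. 110.]
192 4 [ 64. 106.] [116. 134.] [ 65. 114.]
200 71 [-57.  74.] [118. 165.] [ 27. 130.]
208 204 [-57.  85.] [108. 166.] [ 41. 130.]
216 264 [-63.  93.] [119. 167.] [ 34. 130.]
224 140 [-63.  90.] [127. 169.] [ 50. 116.]
232 314 [-64.  46.] [134. 168.] [ 57. 118.]
240 701 [-62.  37.] [134. 167.] [ 59. 110.]
248 105 [-19.  86.] [ 59. 135.] [ 19. 115.]
256 42 [-18.  91.] [ 55. 130.] [ 15. 113.]
```

View pics/s4.png

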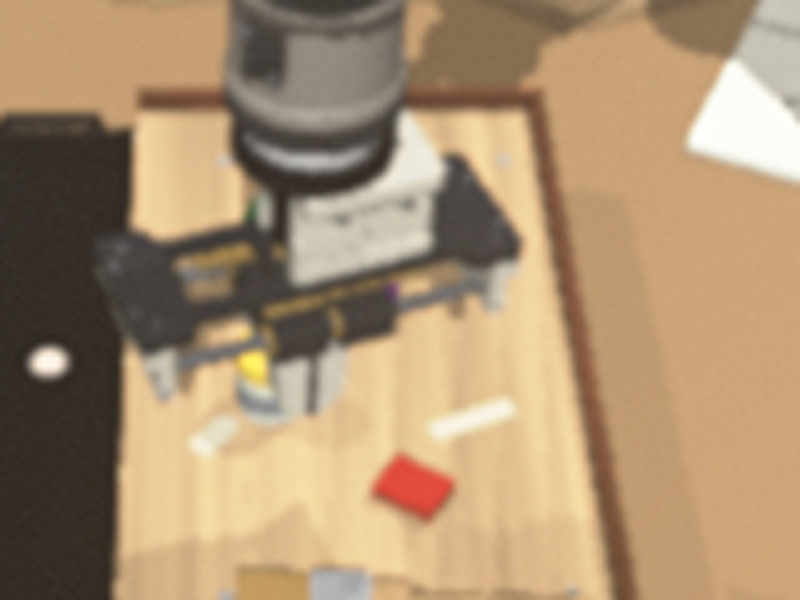

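The picture shows the closed fingertips at crop (305,410). Their lowest depth points are at about z 130 mm while the TCP reports 100.5 mm, so the reported height is about 28–30 mm too low. In x and y the reading fits. I turn back, go behind red and come down with that correction.

>>> send_rows:
  delta_pos:
    - [0,0,0]
    - [0,0,0]
    - [0,0,0]
    - [0,0,0]
    - [0,0,0]
    - [0,0,0]
    - [0,0,0]
    - [0,0,0]
    - [0,0,0]
    - [0,0,0]
    - [0,0,0]
    - [0,0,0]
  angular:
    - [0,0,-4]
    - [0,0,-11]
    - [0,0,-18]
    - [0,0,-25]
    - [0,0,-32]
    - [0,0,-39]
    - [0,0,-46]
    - [0,0,-53]
    - [0,0,-60]
    - [0,0,-66]
    - [0,0,-70]
    - [0,0,-70]

```text
t: 5.85
position: [0.4991, 0.1326, 0.1004]
ee_rot: [0.0, -0.062, 0.998, 0.0]
wrist_force: [0.8, 0.3, 0.1]
width: 0.0004
gripper_force: 0.0
```

>>> send_rows:
  delta_pos:
    - [0.01,0,0]
    - [0.03,0,0]
    - [0.055,0,0]
    - [0.08,0,0]
    - [0.1,0,0]
    - [0.11,0,0]
    - [0.11,0,0.015]
    - [0.11,0,0.035]
    - [0.11,0,0.05]
    - [0.11,0,0.058]
    - [0.11,0,0.06]
    - [0.11,0,0.06]
  angular:
    - [0,0,0]
    - [0,0,0]
    - [0,0,0]
    - [0,0,0]
    - [0,0,0]
    - [0,0,0]
    - [0,0,0]
    - [0,0,0]
    - [0,0,0]
    - [0,0,0]
    - [0,0,0]
    - [0,0,0]

```text
t: 6.85
position: [0.3901, 0.1195, 0.0402]
ee_rot: [-0.0, -0.059, 0.998, 0.0]
wrist_force: [-0.3, -0.3, 0.7]
width: 0.0001
gripper_force: 0.0
```

```bash
python3 -c "
from h import *
where()
z=np.load('s4.npz'); W,d=z['W'],z['d']; q=tob(W)*1000
m=(d>0)&(abs(q[...,0]-36)<25)&(abs(q[...,1]-108)<15)&(W[...,2]>.08)&(W[...,2]<.2)
p=np.c_[q[m],W[m][:,2]*1000]; print(p[p[:,2].argsort()][:14].round())
"
```

```text
t 6.85 board xy [-74.8 102.9] z 40.2 yaw err -0.04999999999999716 tilt [-0.001  0.    -1.   ] F [-0.3 -0.3  0.7] w 0.0001
[[ 34. 108. 132.]
 [ 36. 114. 134.]
 [ 31. 112. 135.]
 [ 29. 112. 136.]
 [ 36. 112. 136.]
 [ 26. 110. 137.]
 [ 39. 113. 138.]
 [ 26. 108. 138.]
 [ 29. 111. 138.]
 [ 34. 112. 139.]
 [ 32. 112. 139.]
 [ 31. 109. 140.]
 [ 37. 113. 141.]
 [ 21. 107. 141.]]
```

>>> send_rows:
  delta_pos:
    - [0,0,0.001]
    - [0,0,0.002]
    - [0,0,0.003]
    - [0,0,0.004]
    - [0,0,0.005]
    - [0,0,0.006]
    - [0,0,0.006]
  angular:
    - [0,0,0]
    - [0,0,0]
    - [0,0,0]
    - [0,0,0]
    - [0,0,0]
    - [0,0,0]
    - [0,0,0]

```text
t: 7.43
position: [0.3898, 0.1195, 0.0343]
ee_rot: [-0.0, -0.059, 0.998, 0.0]
wrist_force: [-0.1, -0.5, 0.2]
width: 0.0004
gripper_force: 0.0
```

>>> send_rows:
  delta_pos:
    - [-0.005,0,0]
    - [-0.012,0,0]
    - [-0.02,0,0]
    - [-0.03,0,0]
    - [-0.04,0,0]
    - [-0.05,0,0]
    - [-0.06,0,0]
    - [-0.06,0,0]
  angular:
    - [0,0,0]
    - [0,0,0]
    - [0,0,0]
    - [0,0,0]
    - [0,0,0]
    - [0,0,0]
    - [0,0,0]
    - [0,0,0]

```text
t: 8.1
position: [0.4523, 0.1268, 0.0346]
ee_rot: [0.001, -0.059, 0.998, 0.0]
wrist_force: [0.8, -0.5, -0.1]
width: 0.0004
gripper_force: 0.0
```

```bash
python3 -c "
from h import *
where()
for c in ('side','top'):
    im,d=snap(c); W=world(c,d); t=tiles(im,W,d); print(c,t['red'],t['pot'])
"
```

```text
t 8.1 board xy [-12.2 102.7] z 34.6 yaw err -0.04999999999999716 tilt [ 0.003  0.    -1.   ] F [ 0.8 -0.5 -0.1] w 0.0004
side (array([ 28.6, 108.1]), np.float64(70.0), 65, array([25., 20.]), 71) (array([49.6, 29.6]), np.float64(96.0), 183, array([85., 46.]), 82)
top (array([ 132.7, -238.6]), np.float64(31.0), 1, array([0., 0.]), 0) (array([48.5, 34.3]), np.float64(100.0), 193, array([39., 39.]), 84)
```

Red now slides along with the fingers. I push it on over the edge.

>>> send_rows:
  delta_pos:
    - [-0.008,0,0]
    - [-0.02,0,0]
    - [-0.033,0,0]
    - [-0.046,0,0]
    - [-0.059,0,0]
    - [-0.072,0,0]
    - [-0.085,0,0]
    - [-0.098,0,0]
    - [-0.111,0,0]
    - [-0.124,0,0]
    - [-0.137,0,0]
    - [-0.146,0,0]
  angular:
    - [0,0,0]
    - [0,0,0]
    - [0,0,0]
    - [0,0,0]
    - [0,0,0]
    - [0,0,0]
    - [0,0,0]
    - [0,0,0]
    - [0,0,0]
    - [0,0,0]
    - [0,0,0]
    - [0,0,0]

```text
t: 9.2
position: [0.5956, 0.1441, 0.0344]
ee_rot: [0.0, -0.059, 0.998, 0.0]
wrist_force: [0.3, 0.1, -0.5]
width: 0.0004
gripper_force: 0.0
```

```bash
python3 -c "
from h import *
where()
for c in ('side','top'):
    im,d=snap(c); W=world(c,d); t=tiles(im,W,d); print(c,t['red'],t['pot'])
"
```

```text
t 9.2 board xy [132.1 102.7] z 34.4 yaw err -0.04999999999999716 tilt [ 0.  0. -1.] F [ 0.3  0.1 -0.5] w 0.0004
side (array([ 90.8, 134.2]), np.float64(70.0), 87, array([34., 23.]), 86) (array([49.8, 28.9]), np.float64(95.0), 182, array([88., 45.]), 90)
top (array([ 90.3, 126.6]), np.float64(102.0), 112, array([104.,  34.]), 49) (array([48.6, 34.3]), np.float64(99.0), 193, array([38., 41.]), 36)
```

Red slipped off the left side of the fingers and is now at about (91,132), near the brush. I lift, back off and measure.

>>> send_rows:
  delta_pos:
    - [0,0,-0.01]
    - [0,0,-0.03]
    - [0,0,-0.04]
    - [0.02,0,-0.04]
    - [0.05,-0.01,-0.04]
    - [0.085,-0.03,-0.04]
    - [0.12,-0.05,-0.04]
    - [0.155,-0.07,-0.04]
    - [0.19,-0.08,-0.04]
    - [0.21,-0.08,-0.04]
    - [0.21,-0.08,-0.04]
  angular:
    - [0,0,0]
    - [0,0,0]
    - [0,0,0]
    - [0,0,0]
    - [0,0,0]
    - [0,0,0]
    - [0,0,0]
    - [0,0,0]
    - [0,0,0]
    - [0,0,0]
    - [0,0,0]

```text
t: 10.22
position: [0.3905, 0.0392, 0.0748]
ee_rot: [-0.002, -0.059, 0.998, 0.0]
wrist_force: [-0.6, -0.2, -0.3]
width: 0.0001
gripper_force: 0.0
```

```bash
python3 -c "
from h import *
where()
for c in ('side','top'):
    im,d=snap(c); W=world(c,d); t=tiles(im,W,d); print(c,t)
q=tob(W)*1000
m=(d>0)&(q[...,1]>145)&(q[...,1]<215)&(abs(q[...,0])<128)&(W[...,2]>.067)
for x in range(-120,120,15):
    mm=m&(abs(q[...,0]-x)<7.5)
    if mm.sum()>3: print(x,mm.sum(),q[mm][:,1].min().round(),q[mm][:,1].max().round())
c=env.get_calibration('top'); R,t=np.array(c['R']),np.array(c['t'])
X,Y=np.meshgrid(np.arange(.16,-.13,-.0005),np.arange(.24,-.06,-.0005),indexing='ij'); w=tow(np.stack([X,Y],-1)); p=np.concatenate([w,np.full(X.shape+(1,),.068)],-1)@R.T+t
o=cv2.remap(im,(c['fx']*p[...,0]/p[...,2]+c['cx']).astype(np.float32),(c['fy']*p[...,1]/p[...,2]+c['cy']).astype(np.float32),cv2.INTER_CUBIC)
cv2.imwrite('pics/o2.png',o[:400,:,::-1])
"
```

```text
t 10.22 board xy [-84.   23.1] z 74.8 yaw err -0.12000000000000455 tilt [-0.003  0.    -1.   ] F [-0.6 -0.2 -0.3] w 0.0001
side {'red': (array([ 92.8, 132. ]), np.float64(70.0), 109, array([35., 23.]), 90), 'green': (array([  40.9, -112.3]), np.float64(70.0), 60, array([27., 34.]), 42), 'blue': (array([ -26.4, -177. ]), np.float64(70.0), 55, array([25., 32.]), 48), 'violet': (array([ -8.5, -32.2]), np.float64(70.0), 69, array([34., 23.]), 75), 'pot': (array([49.7, 29.3]), np.float64(96.0), 183, array([87., 45.]), 81)}
top {'red': (array([ 90.3, 129. ]), np.float64(71.0), 123, array([34., 25.]), 86), 'green': (array([  39.3, -114.3]), np.float64(70.0), 127, array([28., 35.]), 55), 'blue': (array([ -27., -179.]), np.float64(71.0), 133, array([29., 36.]), 50), 'violet': (array([-10.7, -35.4]), np.float64(71.0), 122, array([33., 25.]), 82), 'pot': (array([48.6, 34.3]), np.float64(100.0), 192, array([38., 41.]), 37)}
-120 74 147.0 215.0
-105 31 179.0 196.0
-90 34 148.0 195.0
-75 33 178.0 194.0
-60 32 178.0 194.0
-45 36 153.0 203.0
-30 33 170.0 195.0
-15 46 169.0 195.0
0 63 145.0 198.0
15 74 163.0 200.0
30 71 146.0 198.0
45 70 151.0 196.0
60 68 162.0 211.0
75 13 146.0 195.0
90 11 145.0 198.0
105 6 145.0 205.0
```

View pics/o2.png

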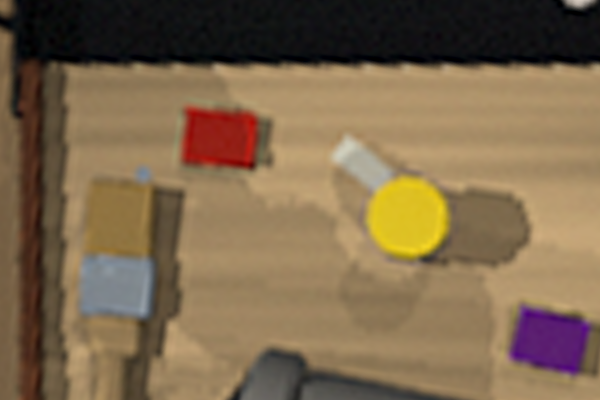

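Red lies square at (91,130), so the finger left it at its right edge. The fingertips are tapered and the real contact is only about ±9 mm, so I must centre each push and go lower. Next I go behind red at (50,129), with the tip nearer the board.

>>> send_rows:
  delta_pos:
    - [-0.01,0.01,0]
    - [-0.03,0.03,0]
    - [-0.055,0.055,0]
    - [-0.08,0.08,0]
    - [-0.105,0.1,0]
    - [-0.125,0.106,0]
    - [-0.13,0.106,0.005]
    - [-0.13,0.106,0.02]
    - [-0.13,0.106,0.035]
    - [-0.13,0.106,0.041]
    - [-0.13,0.106,0.043]
    - [-0.13,0.106,0.043]
  angular:
    - [0,0,0]
    - [0,0,0]
    - [0,0,0]
    - [0,0,0]
    - [0,0,0]
    - [0,0,0]
    - [0,0,0]
    - [0,0,0]
    - [0,0,0]
    - [0,0,0]
    - [0,0,0]
    - [0,0,0]

```text
t: 11.32
position: [0.5117, 0.1601, 0.0311]
ee_rot: [-0.0, -0.059, 0.998, -0.0]
wrist_force: [0.2, 0.4, 0.1]
width: 0.0005
gripper_force: 0.0
```

```bash
python3 -c "
from h import *
where()"
```

```text
t 11.32 board xy [ 50.7 128.6] z 31.1 yaw err -0.04999999999999716 tilt [-0.001 -0.    -1.   ] F [0.2 0.4 0.1] w 0.0005
```

Still no contact with the board. I push red gently (10 mm per row).

>>> send_rows:
  delta_pos:
    - [-0.004,0,0]
    - [-0.011,0,0]
    - [-0.019,0,0]
    - [-0.028,0,0]
    - [-0.037,0,0]
    - [-0.046,0,0]
    - [-0.055,0,0]
    - [-0.064,0,0]
    - [-0.073,0,0]
    - [-0.08,0,0]
    - [-0.08,0,0]
  angular:
    - [0,0,0]
    - [0,0,0]
    - [0,0,0]
    - [0,0,0]
    - [0,0,0]
    - [0,0,0]
    - [0,0,0]
    - [0,0,0]
    - [0,0,0]
    - [0,0,0]
    - [0,0,0]

```text
t: 12.23
position: [0.5934, 0.1699, 0.0318]
ee_rot: [0.001, -0.059, 0.998, 0.0]
wrist_force: [0.5, 0.4, 0.6]
width: 0.0006
gripper_force: 0.0
```

```bash
python3 -c "
from h import *
where()
for c in ('side','top'):
    im,d=snap(c); W=world(c,d); t=tiles(im,W,d); print(c,t['red'],t['pot'])
"
```

```text
t 12.23 board xy [133.  128.6] z 31.8 yaw err -0.060000000000002274 tilt [ 0.002  0.    -1.   ] F [0.5 0.4 0.6] w 0.0006
side (array([163.7, 151.1]), np.float64(7.0), 32, array([ 6., 26.]), 88) (array([49.9, 28.6]), np.float64(95.0), 187, array([88., 45.]), 90)
top (array([  13.1, -221.6]), np.float64(71.0), 1, array([0., 0.]), 0) (array([48.7, 34.2]), np.float64(100.0), 195, array([38., 41.]), 37)
```

Red is in the tray, at about (164,151) and z 7 mm. Next is violet, about 8° off square: I lift over the pot, go behind it and match the finger yaw to its back edge.

>>> send_rows:
  delta_pos:
    - [0,0,-0.02]
    - [0,0,-0.045]
    - [0.005,-0.004,-0.06]
    - [0.025,-0.022,-0.06]
    - [0.05,-0.045,-0.06]
    - [0.077,-0.07,-0.06]
    - [0.104,-0.094,-0.06]
    - [0.131,-0.118,-0.06]
    - [0.157,-0.141,-0.06]
    - [0.174,-0.157,-0.06]
    - [0.18,-0.163,-0.06]
    - [0.18,-0.163,-0.06]
  angular:
    - [0,0,0]
    - [0,0,0]
    - [0,0,0]
    - [0,0,0]
    - [0,0,0]
    - [0,0,0]
    - [0,0,0]
    - [0,0,0]
    - [0,0,2]
    - [0,0,5]
    - [0,0,8]
    - [0,0,8]

```text
t: 13.33
position: [0.4304, -0.0145, 0.0917]
ee_rot: [-0.0, 0.012, 1.0, -0.0]
wrist_force: [0.4, 0.8, 0.2]
width: 0.0004
gripper_force: 0.0
```

>>> send_rows:
  delta_pos:
    - [0,0,0.01]
    - [0,0,0.03]
    - [0,0,0.05]
    - [0,0,0.058]
    - [0,0,0.06]
    - [0,0,0.06]
  angular:
    - [0,0,0]
    - [0,0,0]
    - [0,0,0]
    - [0,0,0]
    - [0,0,0]
    - [0,0,0]

```text
t: 13.83
position: [0.432, -0.013, 0.0313]
ee_rot: [-0.0, 0.01, 1.0, 0.0]
wrist_force: [-0.1, -0.2, 0.5]
width: 0.0005
gripper_force: 0.0
```

```bash
python3 -c "
from h import *
where()
for c in ('side','top'):
    im,d=snap(c); W=world(c,d); t=tiles(im,W,d); print(c,t['violet'],t['pot'])
"
```

```text
t 13.83 board xy [-49.1 -33.7] z 31.3 yaw err -7.969999999999999 tilt [-0.001  0.    -1.   ] F [-0.1 -0.2  0.5] w 0.0005
side (array([ -0.2, -31.9]), np.float64(70.0), 18, array([30.,  6.]), 79) (array([50.2, 30.6]), np.float64(97.0), 177, array([83., 43.]), 90)
top (array([  -5.7, -180. ]), np.float64(70.0), 1, array([0., 0.]), 0) (array([48.6, 34.1]), np.float64(100.0), 191, array([39., 38.]), 85)
```

>>> send_rows:
  delta_pos:
    - [-0.005,0.001,0]
    - [-0.012,0.0015,0]
    - [-0.02,0.003,0]
    - [-0.028,0.004,0]
    - [-0.036,0.005,0]
    - [-0.044,0.006,0]
    - [-0.052,0.007,0]
    - [-0.06,0.0085,0]
    - [-0.068,0.0095,0]
    - [-0.076,0.0105,0]
    - [-0.084,0.012,0]
    - [-0.09,0.0125,0]
  angular:
    - [0,0,0]
    - [0,0,0]
    - [0,0,0]
    - [0,0,0]
    - [0,0,-1]
    - [0,0,-2]
    - [0,0,-3]
    - [0,0,-4]
    - [0,0,-5]
    - [0,0,-6]
    - [0,0,-7]
    - [0,0,-8]

```text
t: 14.93
position: [0.5233, -0.0026, 0.0314]
ee_rot: [0.0, -0.06, 0.998, 0.0]
wrist_force: [-0.3, 0.1, -0.4]
width: 0.0006
gripper_force: 0.2
```

```bash
python3 -c "
from h import *
where()
for c in ('side','top'):
    im,d=snap(c); W=world(c,d); t=tiles(im,W,d); print(c,t['violet'],t['pot'])
"
```

```text
t 14.93 board xy [ 42.8 -34.3] z 31.4 yaw err 0.06999999999999318 tilt [ 0.  0. -1.] F [-0.3  0.1 -0.4] w 0.0006
side (array([  -8.7, -174. ]), np.float64(70.0), 1, array([0., 0.]), 0) (array([49.9, 38.3]), np.float64(99.0), 138, array([43., 66.]), 3)
top (array([ -27.7, -159.5]), np.float64(72.0), 1, array([0., 0.]), 0) (array([ 36.6, 168.6]), np.float64(75.0), 12, array([ 9., 12.]), 18)
```

>>> send_rows:
  delta_pos:
    - [-0.005,0,0]
    - [-0.013,0,0]
    - [-0.021,0,0]
    - [-0.029,0,0]
    - [-0.037,0,0]
    - [-0.045,0,0]
    - [-0.053,0,0]
    - [-0.061,0,0]
    - [-0.069,0,0]
    - [-0.077,0,0]
    - [-0.085,0,0]
    - [-0.089,0,0]
  angular:
    - [0,0,0]
    - [0,0,0]
    - [0,0,0]
    - [0,0,0]
    - [0,0,0]
    - [0,0,0]
    - [0,0,0]
    - [0,0,0]
    - [0,0,0]
    - [0,0,0]
    - [0,0,0]
    - [0,0,0]

```text
t: 16.03
position: [0.6119, 0.0079, 0.0314]
ee_rot: [0.0, -0.06, 0.998, -0.0]
wrist_force: [-0.4, 0.0, 0.5]
width: 0.0006
gripper_force: 0.0
```

>>> send_rows:
  delta_pos:
    - [0,0,-0.02]
    - [0,0,-0.045]
    - [0.01,-0.007,-0.06]
    - [0.035,-0.026,-0.06]
    - [0.064,-0.047,-0.06]
    - [0.093,-0.068,-0.06]
    - [0.122,-0.09,-0.06]
    - [0.151,-0.111,-0.06]
    - [0.176,-0.13,-0.06]
    - [0.195,-0.143,-0.06]
    - [0.2,-0.146,-0.06]
    - [0.2,-0.146,-0.06]
  angular:
    - [0,0,0]
    - [0,0,0]
    - [0,0,0]
    - [0,0,0]
    - [0,0,0]
    - [0,0,0]
    - [0,0,0]
    - [0,0,0]
    - [0,0,0]
    - [0,0,0]
    - [0,0,0]
    - [0,0,0]

```text
t: 17.03
position: [0.4288, -0.1618, 0.0917]
ee_rot: [0.0, -0.058, 0.998, 0.0]
wrist_force: [-0.3, 0.3, -1.0]
width: 0.0007
gripper_force: 0.0
```

```bash
python3 -c "
from h import *
where()
for c in ('side','top'):
    im,d=snap(c); W=world(c,d); t=tiles(im,W,d); [print(c,k,*v) for k,v in t.items() if v]
"
```

```text
t 17.03 board xy [ -70.1 -181. ] z 91.7 yaw err -0.20000000000000284 tilt [ 0.  0. -1.] F [-0.3  0.3 -1. ] w 0.0007
side red [164.5 150.9] 6.0 30 [29.  7.] 12
side green [  40.5 -112.1] 70.0 59 [24. 29.] 50
side blue [ -26.4 -176.8] 70.0 55 [27. 32.] 53
side violet [160.1 -11.9] 6.0 11 [20.  6.] 9
side pot [50.3 33.1] 98.0 172 [83. 42.] 90
top red [148.4 -25.9] 9.0 3 [1. 3.] 15
top green [  39.2 -114.5] 71.0 127 [27. 36.] 55
top blue [ -33.  -128.8] 352.0 12 [ 8. 55.] 13
top violet [ -28.7 -122.5] 434.0 1 [0. 0.] 0
top pot [48.8 34.2] 100.0 191 [39. 38.] 85
```

Violet is in the tray. Green's short edge has its normal at -35°, so a straight push along that normal, flush with the edge, takes it off at y of about -180, which is clear of blue. I turn the tool by 35° and go behind green.

>>> send_rows:
  delta_pos:
    - [-0.008,0.01,0]
    - [-0.02,0.025,0]
    - [-0.035,0.043,0]
    - [-0.05,0.06,0]
    - [-0.065,0.078,0]
    - [-0.075,0.091,0]
    - [-0.075,0.091,0]
    - [-0.075,0.091,0.01]
    - [-0.075,0.091,0.03]
    - [-0.075,0.091,0.05]
    - [-0.075,0.091,0.06]
    - [-0.075,0.091,0.06]
  angular:
    - [0,0,4]
    - [0,0,10]
    - [0,0,16]
    - [0,0,22]
    - [0,0,28]
    - [0,0,33]
    - [0,0,35]
    - [0,0,35]
    - [0,0,35]
    - [0,0,35]
    - [0,0,35]
    - [0,0,35]

```text
t: 18.13
position: [0.4921, -0.0602, 0.0293]
ee_rot: [-0.002, 0.243, 0.97, 0.0]
wrist_force: [-0.5, 0.1, 0.3]
width: 0.0004
gripper_force: 0.0
```

```bash
python3 -c "
from h import *
where(); print(np.round(env.get_state()['joint_positions'],2))
for c in ('side','top'):
    im,d=snap(c); W=world(c,d); t=tiles(im,W,d); [print(c,k,*v) for k,v in t.items() if v]
"
```

```text
t 18.13 board xy [  5.  -87.7] z 29.3 yaw err -34.95 tilt [-0.004  0.001 -1.   ] F [-0.5  0.1  0.3] w 0.0004
[-0.28  0.49  1.81  0.    0.84 -1.36]
side red [164.2 151.1] 7.0 33 [ 8. 29.] 90
side violet [160.2 -12.3] 5.0 11 [20.  6.] 11
side pot [49.7 33. ] 98.0 172 [86. 42.] 87
top red [149.1 -13.8] 10.0 2 [3. 0.] -101
top blue [ -27.3 -195.4] 68.0 3 [2. 6.] 56
top pot [48.7 34.4] 100.0 192 [39. 41.] 67
```

>>> send_rows:
  delta_pos:
    - [-0.005,0,0]
    - [-0.013,0,0]
    - [-0.023,0,0]
    - [-0.034,0,0]
    - [-0.046,0,0]
    - [-0.058,0,0]
    - [-0.07,0,0]
    - [-0.082,0,0]
    - [-0.094,0,0]
    - [-0.106,0,0]
    - [-0.118,0,0]
    - [-0.13,0,0]
  angular:
    - [0,0,0]
    - [0,0,0]
    - [0,0,0]
    - [0,0,0]
    - [0,0,0]
    - [0,0,0]
    - [0,0,0]
    - [0,0,0]
    - [0,0,0]
    - [0,0,0]
    - [0,0,0]
    - [0,0,0]

```text
t: 19.23
position: [0.6092, -0.124, 0.0325]
ee_rot: [0.001, 0.244, 0.97, -0.0]
wrist_force: [-0.1, -0.1, -0.0]
width: 0.0008
gripper_force: 0.1
```

>>> send_rows:
  delta_pos:
    - [-0.008,0,0]
    - [-0.014,0,0]
    - [-0.014,0,0]
    - [-0.014,0,-0.02]
    - [-0.014,0,-0.05]
    - [-0.014,0,-0.06]
    - [-0.014,0,-0.06]
  angular:
    - [0,0,0]
    - [0,0,0]
    - [0,0,0]
    - [0,0,0]
    - [0,0,0]
    - [0,0,0]
    - [0,0,0]

```text
t: 19.82
position: [0.6217, -0.1301, 0.0948]
ee_rot: [0.003, 0.243, 0.97, -0.0]
wrist_force: [-0.4, 0.4, 0.3]
width: 0.0007
gripper_force: 0.0
```

```bash
python3 -c "
from h import *
where()
for c in ('side','top'):
    im,d=snap(c); W=world(c,d); t=tiles(im,W,d); [print(c,k,*v) for k,v in t.items() if v]
"
```

```text
t 19.82 board xy [ 125.3 -172.7] z 94.8 yaw err -35.03 tilt [ 0.006 -0.002 -1.   ] F [-0.4  0.4  0.3] w 0.0007
side red [163.6 151.3] 7.0 33 [26.  8.] 0
side blue [ -26.4 -176.2] 71.0 54 [27. 29.] 51
side violet [159.  -13.3] 4.0 10 [18.  4.] 5
side pot [49.9 28.4] 95.0 185 [91. 45.] 90
top red [149.  -38.7] 6.0 3 [6. 0.] 89
top pot [48.7 34.3] 100.0 194 [38. 41.] 37
```

Green is off the board, to be confirmed from the tray view. Blue sits near the side strip, so I take its short edge (normal -40°) and turn it flush along a small arc before the straight push.

>>> send_rows:
  delta_pos:
    - [0.01,-0.005,0]
    - [0.03,-0.016,0]
    - [0.055,-0.03,0]
    - [0.085,-0.046,0]
    - [0.115,-0.063,0]
    - [0.14,-0.077,0]
    - [0.155,-0.085,0]
    - [0.159,-0.088,0]
    - [0.159,-0.088,0]
    - [0.159,-0.088,0]
  angular:
    - [0,0,0]
    - [0,0,1]
    - [0,0,2]
    - [0,0,3]
    - [0,0,4]
    - [0,0,5]
    - [0,0,5]
    - [0,0,5]
    - [0,0,5]
    - [0,0,5]

```text
t: 20.75
position: [0.4388, -0.1323, 0.091]
ee_rot: [0.0, 0.286, 0.958, 0.0]
wrist_force: [0.7, 0.5, 0.2]
width: 0.0004
gripper_force: 0.0
```

>>> send_rows:
  delta_pos:
    - [0,0,0.015]
    - [0,0,0.035]
    - [0,0,0.053]
    - [0,0,0.06]
    - [0,0,0.06]
  angular:
    - [0,0,0]
    - [0,0,0]
    - [0,0,0]
    - [0,0,0]
    - [0,0,0]

```text
t: 21.17
position: [0.438, -0.1317, 0.0296]
ee_rot: [-0.002, 0.285, 0.958, 0.0]
wrist_force: [0.1, 0.5, -0.2]
width: 0.0001
gripper_force: 0.0
```

```bash
python3 -c "
from h import *
where()
for c in ('side','top'):
    im,d=snap(c); W=world(c,d); t=tiles(im,W,d); [print(c,k,*v) for k,v in t.items() if v]
    if c=='top': cv2.imwrite('pics/t5.png',cv2.resize(im[100:280,200:420,::-1],None,fx=3,fy=3,interpolation=cv2.INTER_CUBIC))
T0=np.array([-57.3,-152.3]);C0=np.array([-26.7,-178]);th0=np.deg2rad(-40);R=60
n=lambda t:np.array([np.cos(t),np.sin(t)]);l=lambda t:np.array([-np.sin(t),np.cos(t)])
I=C0+R*l(th0)
for i in range(10):
    t=th0*(1-i/9); D=I-R*l(t)-27.5*n(t)-T0
    print(np.round([-D@n(th0),D@l(th0),-(np.rad2deg(t)+40)],1), (D+T0).round())
"
```

```text
t 21.17 board xy [ -57.3 -152.2] z 29.6 yaw err -40.01 tilt [-0.003  0.002 -1.   ] F [ 0.1  0.5 -0.2] w 0.0001
side red [164.  150.9] 6.0 33 [29.  9.] 4
side violet [156.3 -12.6] 6.0 6 [9. 2.] 20
side pot [50.  34.3] 99.0 166 [84. 42.] 88
top red [148.8 -26.9] 9.0 4 [2. 6.] 27
top pot [48.7 34.3] 100.0 192 [39. 38.] 84
[-12.5  -0.   -0. ] [ -48. -160.]
[-17.2  -2.   -4.4] [ -45. -165.]
[-22.1  -3.5  -8.9] [ -43. -169.]
[-27.   -4.7 -13.3] [ -40. -173.]
[-32.1  -5.5 -17.8] [ -36. -177.]
[-37.2  -6.  -22.2] [ -33. -181.]
[-42.3  -6.  -26.7] [ -29. -184.]
[-47.4  -5.6 -31.1] [ -25. -187.]
[-52.5  -4.8 -35.6] [ -20. -190.]
[-57.5  -3.7 -40. ] [ -16. -192.]
```

View pics/t5.png

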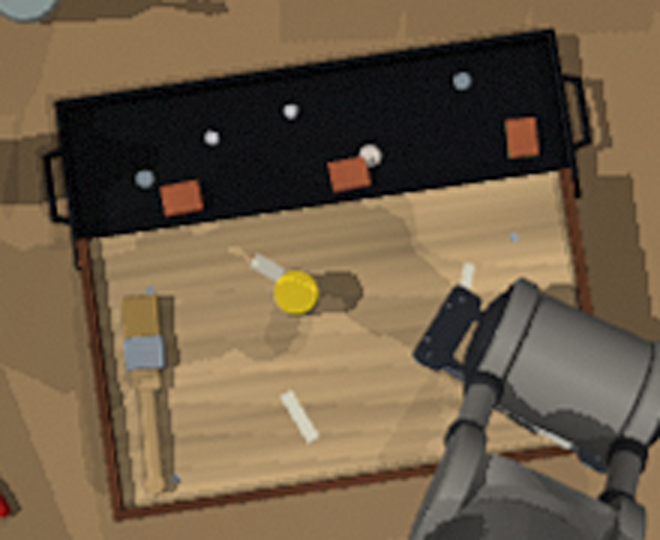

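The picture shows three tiles, terracotta side up, in the tray at (181,197), (349,174) and (521,138). The pot (295,292) and the brush are untouched. Now the arc push on blue.

>>> send_rows:
  delta_pos:
    - [-0.005,0,0]
    - [-0.0125,0,0]
    - [-0.017,-0.002,0]
    - [-0.022,-0.0035,0]
    - [-0.027,-0.0047,0]
    - [-0.032,-0.0055,0]
    - [-0.037,-0.006,0]
    - [-0.0425,-0.006,0]
    - [-0.0475,-0.0056,0]
    - [-0.0525,-0.0048,0]
    - [-0.0575,-0.0037,0]
    - [-0.0575,-0.0037,0]
  angular:
    - [0,0,0]
    - [0,0,0]
    - [0,0,-4.4]
    - [0,0,-8.9]
    - [0,0,-13.3]
    - [0,0,-17.8]
    - [0,0,-22.2]
    - [0,0,-26.7]
    - [0,0,-31.1]
    - [0,0,-35.6]
    - [0,0,-40]
    - [0,0,-40]

```text
t: 22.27
position: [0.4863, -0.1679, 0.0323]
ee_rot: [0.001, -0.061, 0.998, -0.001]
wrist_force: [-1.2, -0.4, -1.4]
width: 0.0007
gripper_force: 0.0
```

```bash
python3 -c "
from h import *
where()
for c in ('side','top'):
    im,d=snap(c); W=world(c,d); t=tiles(im,W,d); [print(c,k,*v) for k,v in t.items() if v]
"
```

```text
t 22.27 board xy [ -13.7 -194. ] z 32.3 yaw err 0.09999999999999432 tilt [ 0.003 -0.001 -1.   ] F [-1.2 -0.4 -1.4] w 0.0007
side red [164.6 150.8] 6.0 33 [28.  8.] 12
side blue [  26.  -191.6] 70.0 22 [26.  9.] 88
side violet [160.2 -12.4] 5.0 11 [ 5. 21.] 87
side pot [50.  29.5] 96.0 184 [86. 42.] 90
top red [148.6 -25.7] 9.0 5 [2. 9.] 3
top pot [48.7 34.1] 100.0 194 [39. 38.] 83
```

Blue is flush and centred at y of about -193. Straight push over the edge.

>>> send_rows:
  delta_pos:
    - [-0.005,0,0]
    - [-0.013,0,0]
    - [-0.022,0,0]
    - [-0.031,0,0]
    - [-0.04,0,0]
    - [-0.049,0,0]
    - [-0.058,0,0]
    - [-0.067,0,0]
    - [-0.076,0,0]
    - [-0.085,0,0]
    - [-0.094,0,0]
    - [-0.103,0,0]
  angular:
    - [0,0,0]
    - [0,0,0]
    - [0,0,0]
    - [0,0,0]
    - [0,0,0]
    - [0,0,0]
    - [0,0,0]
    - [0,0,0]
    - [0,0,0]
    - [0,0,0]
    - [0,0,0]
    - [0,0,0]

```text
t: 23.37
position: [0.5875, -0.1543, 0.0313]
ee_rot: [-0.0, -0.059, 0.998, 0.0]
wrist_force: [0.1, -0.8, -0.4]
width: 0.0008
gripper_force: 0.1
```

>>> send_rows:
  delta_pos:
    - [-0.009,0,0]
    - [-0.018,0,0]
    - [-0.027,0,0]
    - [-0.036,0,0]
    - [-0.044,0,0]
    - [-0.044,0,0]
    - [-0.044,0,-0.015]
    - [-0.044,0,-0.04]
    - [-0.034,0,-0.06]
    - [-0.01,0,-0.06]
    - [0.02,0,-0.06]
    - [0.05,0,-0.06]
  angular:
    - [0,0,0]
    - [0,0,0]
    - [0,0,0]
    - [0,0,0]
    - [0,0,0]
    - [0,0,0]
    - [0,0,0]
    - [0,0,0]
    - [0,0,0]
    - [0,0,0]
    - [0,0,0]
    - [0,0,0]

```text
t: 24.37
position: [0.536, -0.1603, 0.0916]
ee_rot: [0.0, -0.06, 0.998, -0.0]
wrist_force: [-0.3, 0.3, -0.2]
width: 0.0007
gripper_force: 0.0
```

>>> send_rows:
  delta_pos:
    - [0.03,0,0]
    - [0.06,0,0]
    - [0.09,0,-0.01]
    - [0.12,0,-0.03]
    - [0.12,0,-0.05]
    - [0.12,0,-0.06]
    - [0.12,0,-0.06]
    - [0.12,0,-0.06]
  angular:
    - [0,0,0]
    - [0,0,0]
    - [0,0,0]
    - [0,0,0]
    - [0,0,0]
    - [0,0,0]
    - [0,0,0]
    - [0,0,0]

```text
t: 25.03
position: [0.4179, -0.1748, 0.1516]
ee_rot: [0.0, -0.059, 0.998, -0.0]
wrist_force: [0.2, -0.3, -0.0]
width: 0.0006
gripper_force: 0.0
```

```bash
python3 -c "
from h import *
where()
im,d=snap('top','t6.png'); W=world('top',d); print(tiles(im,W,d))
cv2.imwrite('pics/t6.png',cv2.resize(im[90:300,140:420,::-1],None,fx=2.8,fy=2.8,interpolation=cv2.INTER_CUBIC))
"
```

```text
t 25.03 board xy [ -82.4 -192.7] z 151.6 yaw err -0.04999999999999716 tilt [ 0.001 -0.001 -1.   ] F [ 0.2 -0.3 -0. ] w 0.0006
{'red': (array([149.1, -25.5]), np.float64(8.0), 4, array([0., 9.]), 7), 'green': None, 'blue': (array([ 142.5, -195.7]), np.float64(16.0), 47, array([20., 29.]), 20), 'violet': None, 'pot': (array([48.7, 34.2]), np.float64(100.0), 191, array([39., 38.]), 85)}
```

View pics/t6.png

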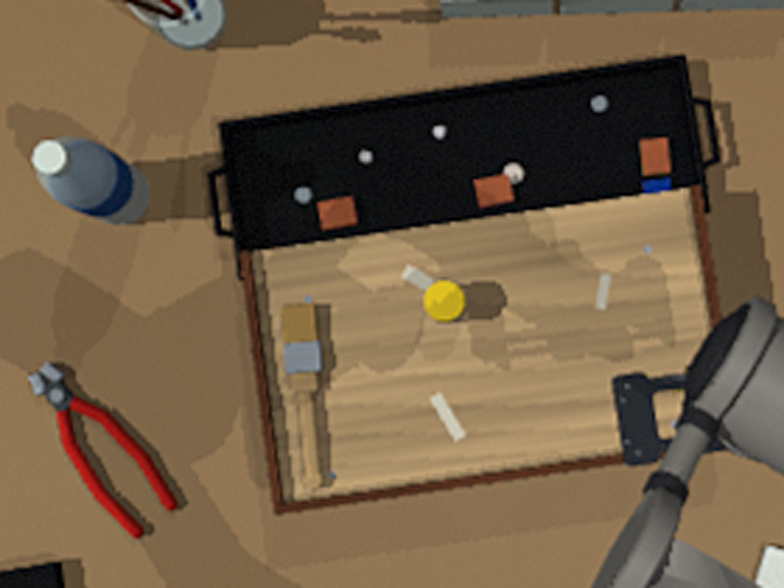

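All four tiles are off the board. Blue is in the tray at (656,184), partly under green, and the pot, brush, nippers and bottle are unchanged. One quick check of blue's tilt before handing in.

```bash
python3 -c "
from h import *
for c in ('top','side'):
    im,d=snap(c); W=world(c,d); q=tob(W)*1000
    m=(d>0)&(q[...,0]>122)&(q[...,0]<190)&(q[...,1]<-165)&(q[...,1]>-232)&(im.max(-1)>60)
    p=np.c_[q[m],W[m][:,2]*1000]
    for x in range(122,190,6):
        s=p[(p[:,0]>=x)&(p[:,0]<x+6)]
        if len(s): print(c,x,len(s),np.median(s,0).round(),s[:,2].min().round(),s[:,2].max().round())
"
```

```text
top 122 53 [ 125. -198.   62.] 56.0 76.0
top 128 6 [ 129. -192.   61.] 60.0 64.0
top 134 13 [ 138. -196.   14.] 9.0 19.0
top 140 22 [ 143. -198.   15.] 2.0 22.0
top 146 11 [ 147. -194.   13.] 8.0 17.0
top 152 13 [ 156. -198.   12.] 1.0 17.0
top 158 24 [ 161. -199.   14.] 5.0 20.0
top 164 24 [ 167. -199.   15.] 5.0 20.0
top 170 21 [ 174. -200.   15.] 9.0 19.0
top 176 18 [ 179. -199.   14.] 2.0 19.0
top 182 23 [ 185. -199.   16.] 4.0 19.0
top 188 7 [ 189. -200.   15.] 12.0 21.0
side 122 32 [ 125. -207.   61.] 58.0 76.0
side 128 20 [ 129. -203.   61.] 12.0 73.0
side 134 22 [ 137. -188.   11.] 4.0 17.0
side 140 17 [ 143. -196.   13.] 3.0 17.0
side 146 19 [ 149. -193.   13.] 2.0 18.0
side 152 19 [ 155. -204.    5.] 2.0 16.0
side 158 19 [ 161. -195.   13.] 4.0 16.0
side 164 18 [ 167. -197.   13.] 3.0 18.0
side 170 16 [ 173. -193.   14.] 5.0 17.0
side 176 15 [ 179. -200.   12.] 2.0 19.0
side 182 17 [ 185. -200.   13.] 2.0 17.0
side 188 7 [ 188. -197.   14.] 7.0 18.0
```

Blue lies flat on the tray floor next to green, both with tops at about 14 mm.

```bash
python3 -c "
from h import *
print(env.finish_job())"
```

```text
the job is handed in; nothing more can be done
None
```

All four offcuts were swept over the far edge into the scraps tray, and the job was handed in at about 25 s of the 59 s allowed; in the last picture the pot, brush, nippers and bottle were where they started (the tape roll was not re-checked).

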